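Slide the sieve screen into the bean grader

ROBOT

A 6-joint arm with a two-finger parallel gripper is mounted at the origin on the work surface. World frame = base frame: x ahead of the robot, y to its left, z up, the work surface at z = 0. Lengths are in m, angles in degrees, forces in N, time in s.
With the tool pointing down it reaches from about 0.35 to 0.875 m from the base axis. Payload 4.2 kg.
Tool frame: the origin (TCP) lies midway between the tips of the shut fingers; the grasp point (between the pads) lies 19 mm behind it; z points along the fingers, y is the direction in which the jaws open and shut (so a half turn about z gives the same grasp; the last joint's range is limited). The gripper opens to 85 mm and grips with 20 to 120 N. Pads are 22 mm wide; open, the fingers measure 114 mm over their backs; the gripper's body (76 mm by 85 mm) begins 54 mm behind the grasp point. The pads swing forward as they close: fully open they stand 13 mm farther back than shut.
Start: joints at [-58.579, 22.042, 0.453, 0, -68.411, -14.817], TCP at [0.179, -0.599, 0.231] pointing down, gripper open.
Joint ranges: [-179.83, 179.83], [-69.29, 118.12], [-61.27, 80.66], [-181.25, 117.63], [-171.15, -9.14], [-177.46, 177.46]. Speed limits (degrees/s): [159.86, 159.86, 180, 180, 180, 180].

INTERFACE

Orientations are given as [roll, pitch, yaw] about the fixed x, y, z axes, in that order (R = Rz(yaw) Ry(pitch) Rx(roll)).
In Python, from workcell import ctrl, imaging gives the robot as it stands. The module is installed in compiled form; this text tells all that it offers.
- The arm moves only by the shell command python3 -m inch 'ROWS' [FORCE]. ROWS is JSON, a list of rows, each a list of 5 numbers: the shift along the tool's x, y, z in mm, then the turn about the tool's z in rad, then the opening, from -1 (shut) to 1 (fully open). A call has 1 to 12 rows; each row shifts and turns the commanded pose from where the row before left it, along the tool's axes as they then stand; what a row does not reach is not made up. A row lasts 1/12 s, in which the tool goes at most 41.7 mm and 7.16 degrees, less where a joint would pass 70% of its speed; a pose out of reach is approached as far as the arm can. A call is refused whole if a number of a shift passes 41.7 or a number of a turn 0.125, either way. A call with a gripper value outside its range is refused whole. The fingers move at their own pace and stop on an object; FORCE is the grip in N (left out, the last holds). Time passes only in rows, so rows that do not move let the fingers close. It gives the time, the measured TCP pose, the force and the opening at its end, in the units of the state.
- ctrl.sense(): the state, without advancing time (a new reading comes with each control period).
- imaging.grab_frame(name): name is "scene" or "top" or "wrist"; returns (picture, depth): 480x640x3 uint8, blue, green, red; 480x640 float32, m along the optical axis (not along the pixel's ray), 0 where there is no reading.
- imaging.camera_info(name): a dict with "mtx" (3x3 intrinsics, pixels), "origin" and "orientation" of the camera in the world; the wrist camera has in their place "mount" (4x4, takes a point from camera to tool coordinates, whose origin is the TCP and whose axes are the flange's). Camera axes: x right, y down, z forward; pixel columns grow to the right and rows downward; lengths in m; the calibration is good to about 2 mm. A picture is of the moment at which its call begins: read the wrist's pose just before it. camera_info takes no time and is no camera call.
- ctrl.finish_job(): hands the job in, once; it reports no verdict.
The state is a dict: "t": time; "joints": joint angles; "qd": joint speeds; "joint_torque": joint torques, N m; "tool_pos": TCP position; "ee_rot": TCP orientation; "ft_force": force on the tool from outside, world axes, zero at the start; "moment": the same for the moment, N m; "finger_gap": finger opening in m.
Only numpy, scipy, OpenCV 4.12 (cv2) and the standard library are available. Lean on these libraries where they do the work, as an engineer would, in place of code of your own. Each camera call takes 0.05 s, during which the arm holds its last target.

TASK

Lift the steel sieve screen out of the white tub by its fin, lay it on the loading bed of the bench bean grader and push it, flat and straight, into the slot under the hood until it is fully home against its stop, which may be set deeper or shallower, and the spring catch has popped up behind it. Ease it in without ramming the grader, let go of everything, and leave the dish, the timer and the tin standing where they are.

Things in the scene. Friction and masses are not known exactly. Their poses are not given: they have to be found in the camera images.
- screen: Loose flat steel sieve screen, 150 (x) x 100 (y) x 8 mm, about 400 g, with dark slots. Across the middle of its upper face stands a lifting fin, 10 mm thick (x), 50 mm long (y), 8 to 36 mm above the underside: grip it across its thickness. Origin: centre of the underside; z up; both ends are alike, either may go in first. Starts flat in the tub.
- grader: Bean grader fixed on the bench. Origin: at bench level below the middle of the slot's mouth; x is the way in, z up. Grey base from x = -185 to 155 mm, 150 mm wide, 30 mm high; its top is the loading bed (x < 0) and the slot's floor. From x = 0 a hood covers the slot (top 81 mm above the bench), on it at x = 100 mm a funnel of 42 mm radius, up to 131 mm.
- slot_mouth (a point): Middle of the mouth, at bed height. Side walls 103 mm apart; lips over the screen's edges (|y| > 39 mm) leave 10.5 mm above the bed. The fin passes under the hood (46 mm clear), out of reach. From 34 mm before the mouth two guides 12 mm high narrow from 117 to 103 mm apart. The adjustable end stop lies out of sight, somewhere 111 to 135 mm in; a home screen sticks out 15 to 39 mm.
- catch (a joint): Spring catch: two linked steel teeth in the bed, 36 mm either side of the middle, 12 mm wide, ramp to the front, upright face to the mouth. 0: up, 3.5 mm above the bed; 0.0035 m: flush (1 N). A screen over them holds them down; they pop up behind its rear edge when it is home. They are linked to the stop: 152 mm from their upright faces to the stop's face. Their place in the bed is not measured.
- tub: White open plastic tub fixed on the bench, 300 (x) x 220 (y) x 70 mm high, walls and floor 5 mm. Origin: centre of the underside.
- dish: Bystander: loose blue sample dish, 110 x 80 x 28 mm. Origin: centre of the underside.
- timer: Bystander: loose black round timer, 72 mm across, 22 mm high. Origin: centre of the underside.
- tin: Bystander: loose sample tin, 66 mm across, 85 mm high. Origin: centre of the underside.
Mind the look-alikes: they are no part of the job. Several things have the shape of the screen; the one meant has the colours described above.

How it is judged:
By the outcome, as a careful person would: the job done as asked, in the order asked, and still so for the second after the job is handed in, with the robot touching nothing.
It also fails if it takes over 64 s, if anything falls off the work surface, if the arm or the gripper's body presses on something with over 40 N, if the wrist force passes 120 N, or if a joint passes its speed limit or range.

## Working session

There is one attempt and no reset: what is moved stays moved. The work goes in short steps, Python scripts to look and compute and a shell command to move; the robot and the scene stay as the last step left them, time stands still between calls to the robot, and variables do not carry over. Pictures are saved under pics/ and viewed, and the job is handed in when it is done.

```bash
mkdir -p pics; ls; python3 - <<'E'
from workcell import ctrl, imaging
import cv2
print(ctrl.sense())
for n in ("scene","top"):
    i=imaging.camera_info(n); print(n,i)
    p,d=imaging.grab_frame(n); cv2.imwrite(f"pics/{n}0.png",p)
    import numpy as np; np.save(f"pics/{n}0d.npy",d)
print(imaging.camera_info("wrist"))
E
```

```text
pics
{'t': 0.0, 'joints': array([-5.85794353e+01,  2.20906162e+01,  3.80332336e-01, -3.01722777e-02,
       -6.84098105e+01, -1.48165308e+01]), 'qd': array([-0.07109575,  0.08846193, -0.09081083,  0.13752508, -0.07347487,
       -0.02934468]), 'joint_torque': array([ 3.20261579e-04, -3.92293167e+01,  1.88405460e+01,  4.18624565e+00,
       -4.50421343e-03, -7.05626150e-06]), 'tool_pos': array([ 0.17845885, -0.59837899,  0.23022381]), 'ee_rot': array([ 1.79876728e+02, -3.61180750e-03, -1.63407094e+02]), 'ft_force': array([ 0.37449529, -0.08057278,  0.23868449]), 'moment': array([0.02688082, 0.01531605, 0.04916311]), 'finger_gap': 0.08568198262366751}
scene {'mtx': array([[513.15541827,   0.        , 320.68690289],
       [  0.        , 513.15541827, 239.07282449],
       [  0.        ,   0.        ,   1.        ]]), 'origin': array([ 1.27477093, -0.00637704,  1.24966102]), 'orientation': array([-145.15865394,   -0.16706595,  102.71078044])}
top {'mtx': array([[572.4779574 ,   0.        , 322.4490758 ],
       [  0.        , 572.4779574 , 242.97261086],
       [  0.        ,   0.        ,   1.        ]]), 'origin': array([ 0.31580585, -0.16230046,  1.61384846]), 'orientation': array([-1.73495825e+02, -1.65317359e-01, -8.89810468e+01])}
{'mtx': array([[335.02327434,   0.        , 321.48286758],
       [  0.        , 335.02327434, 245.78398348],
       [  0.        ,   0.        ,   1.        ]]), 'mount': array([[-5.66994428e-04, -9.55285407e-01, -2.95684748e-01,
         7.50028479e-02],
       [ 9.99999282e-01, -2.29492333e-04, -1.17612879e-03,
        -2.93595645e-04],
       [ 1.05568128e-03, -2.95685203e-01,  9.55284851e-01,
        -1.42188692e-01],
       [ 0.00000000e+00,  0.00000000e+00,  0.00000000e+00,
         1.00000000e+00]])}
```

View pics/scene0.png

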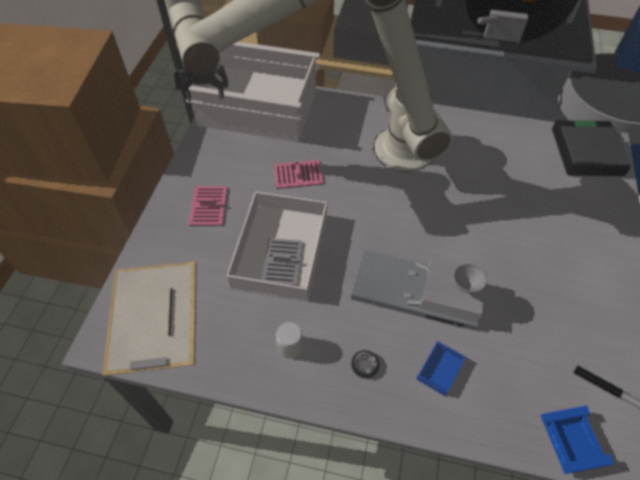

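View pics/top0.png

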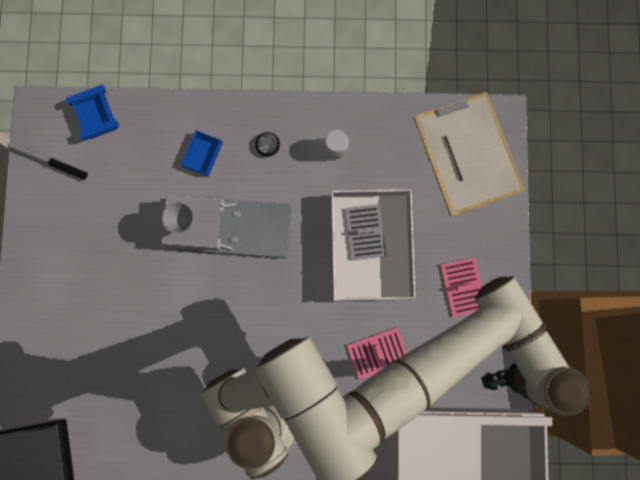

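Look-alikes in the top view: the grey screen in the white tub (365,231), a pink one (462,287) and a pink one (378,352). The grey steel one in the tub fits the description. I'll check it in a crop and measure.

```bash
cat > h.py <<'E'
import numpy as np, cv2
from scipy.spatial.transform import Rotation as R
from workcell import ctrl, imaging
def pose(n,st=None):
    i=imaging.camera_info(n)
    if n=="wrist":
        T=np.eye(4);T[:3,:3]=R.from_euler('xyz',st['ee_rot'],degrees=True).as_matrix();T[:3,3]=st['tool_pos'];T=T@i['mount']
        return i['mtx'],T[:3,:3],T[:3,3]
    return i['mtx'],R.from_euler('xyz',i['orientation'],degrees=True).as_matrix(),i['origin']
def onplane(n,uv,z,st=None):
    K,Rm,o=pose(n,st); uv=np.atleast_2d(np.array(uv,float))
    d=np.c_[(uv[:,0]-K[0,2])/K[0,0],(uv[:,1]-K[1,2])/K[1,1],np.ones(len(uv))]@Rm.T
    return o+d*((z-o[2])/d[:,2])[:,None]
def cloud(n,D,st=None):
    K,Rm,o=pose(n,st); v,u=np.mgrid[:480,:640]
    P=np.stack([(u-K[0,2])/K[0,0]*D,(v-K[1,2])/K[1,1]*D,D],-1)@Rm.T+o
    P[D==0]=np.nan; return P
def proj(n,X,st=None):
    K,Rm,o=pose(n,st); c=(np.atleast_2d(X)-o)@Rm@K.T; return c[:,:2]/c[:,2:]
E
python3 - <<'E'
from h import *
p=cv2.imread("pics/top0.png");D=np.load("pics/top0d.npy")
c=p[175:315,120:430]; cv2.imwrite("pics/crop0.png",cv2.resize(c,None,fx=2.58,fy=2.58,interpolation=cv2.INTER_CUBIC))
P=cloud("top",D)
for nm,(u,v) in dict(bed=(265,230),tubfloor=(350,280),hood=(205,238),plate=(365,250),table=(300,100),dish=(202,153),timer=(266,144),tin=(338,140),fin=(365,231)).items(): print(nm,P[v,u].round(3))
hsv=cv2.cvtColor(p,cv2.COLOR_BGR2HSV)
# bed at z~.03 & screen, by height
X,Y,Z=P[...,0],P[...,1],P[...,2]
def rect(m,n):
    m=cv2.morphologyEx(m.astype(np.uint8),cv2.MORPH_OPEN,np.ones((3,3)))
    k,l,s,ce=cv2.connectedComponentsWithStats(m); i=1+np.argmax(s[1:,4]);
    q=P[l==i]; r=cv2.minAreaRect((q[:,:2]*1000).astype(np.float32)); print(n,s[i],r,np.median(q[:,2]))
rect((Z>.02)&(Z<.045)&(np.arange(640)[None]<300)&(np.arange(640)[None]>215)&(np.arange(480)[:,None]>180)&(np.arange(480)[:,None]<280),"bed")
rect((Z>.07)&(Z<.095)&(np.arange(640)[None]<300)&(np.arange(480)[:,None]>180)&(np.arange(480)[:,None]<280),"hood")
rect((Z>.009)&(Z<.06)&(np.arange(640)[None]>337)&(np.arange(640)[None]<408)&(np.arange(480)[:,None]>195)&(np.arange(480)[:,None]<295),"screen")
E
```

```text
bed [ 0.53  -0.003  0.03 ]
tubfloor [ 0.396 -0.243  0.009]
hood [0.499 0.154 0.077]
plate [ 0.481 -0.284  0.011]
table [ 0.917 -0.091  0.006]
dish [0.753 0.187 0.007]
timer [0.777 0.002 0.027]
tin [ 0.775 -0.201  0.087]
fin [ 0.53  -0.281  0.043]
bed [ 216  199   75   58 3635] ((537.2110595703125, 29.885231018066406), (195.46803283691406, 151.25450134277344), 86.8981704711914) 0.030624360714022414
hood [ 162  195   60   53 1961] ((545.5864868164062, 192.2733612060547), (151.9024200439453, 135.3677978515625), 86.9758529663086) 0.08168421611530907
screen [ 346  205   40   55 1499] ((533.9186401367188, -284.5689697265625), (150.41067504882812, 100.80648803710938), 6.819169998168945) 0.014551619132388671
```

View pics/crop0.png

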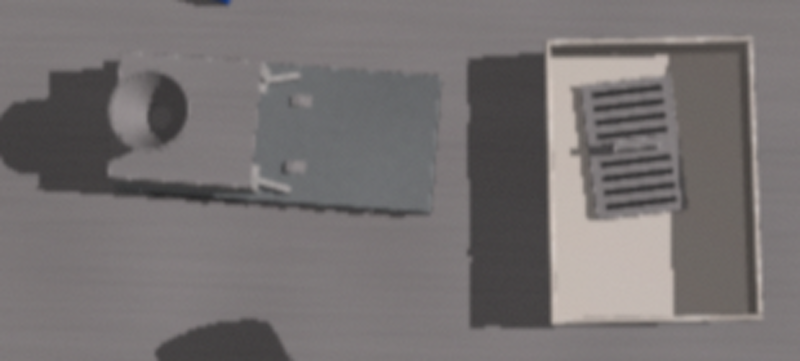

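The crop shows the grey slotted screen with its fin lying in the tub (crop px 630,147). The two catch teeth are in the bed at crop px (300,100) and (293,167). Screen: centre (0.534, -0.285), long axis +6.8°, size 150x101 mm, matching the description. Next I turn the tool and go above it.

```bash
python3 -m inch '[[0,0,0,-0.117,1],[0,0,0,-0.117,1],[0,0,0,-0.117,1],[0,0,0,-0.117,1],[0,0,0,-0.117,1],[0,0,0,-0.117,1],[0,0,0,-0.117,1],[0,0,0,-0.117,1],[0,0,0,-0.117,1],[0,0,0,-0.117,1],[0,0,0,-0.117,1],[0,0,0,-0.117,1]]' 60
cat > go.py <<'E'
# prints the shift in tool axes (mm) and turn (rad) to a target x y z yaw
import sys; from h import *
s=ctrl.sense(); t=list(map(float,sys.argv[1:5]))
Rm=R.from_euler('xyz',s['ee_rot'],degrees=True).as_matrix()
d=Rm.T@(np.array(t[:3])-s['tool_pos'])*1000
dy=(t[3]-s['ee_rot'][2]+180)%360-180
print(s['t'],"pos",s['tool_pos'].round(4),"rot",s['ee_rot'].round(2),"shift",d.round(1),"turn",-np.radians(dy).round(4),"q",s['joints'].round(1),"F",s['ft_force'].round(1))
E
python3 go.py 0.534 -0.2846 0.23 -83.2
```

```text
t: 1.1
tool_pos: [0.1785, -0.5986, 0.2306]
ee_rot: [180.0, 0.1, -82.6]
ft_force: [0.6, -0.5, -0.1]
finger_gap: 0.0849
1.1 pos [ 0.1785 -0.5986  0.2306] rot [ 1.7998e+02  8.0000e-02 -8.2630e+01] shift [-265.8 -392.9    0.9] turn 0.01 q [-58.6  22.1   0.4  -0.  -68.4  66. ] F [ 0.6 -0.5 -0.1]
```

```bash
python3 -m inch '[[-22.1,-32.7,0,0,1],[-22.1,-32.7,0,0,1],[-22.1,-32.7,0,0,1],[-22.1,-32.7,0,0,1],[-22.1,-32.7,0,0,1],[-22.1,-32.7,0,0,1],[-22.1,-32.7,0,0,1],[-22.1,-32.7,0,0,1],[-22.1,-32.7,0,0,1],[-22.1,-32.7,0,0,1],[-22.1,-32.7,0,0,1],[-22.1,-32.7,0,0,1]]'
python3 -m inch '[[0,0,0,0,1],[0,0,0,0,1]]'
python3 - <<'E'
from h import *
import pickle
s=ctrl.sense(); p,d=imaging.grab_frame("wrist"); cv2.imwrite("pics/w1.png",p); pickle.dump((s,p,d),open("pics/w1.pkl","wb"))
p,d=imaging.grab_frame("top"); cv2.imwrite("pics/top1.png",p); np.save("pics/top1d.npy",d)
E
python3 go.py 0.534 -0.2846 0.23 -83.2
```

```text
t: 2.1
tool_pos: [0.5364, -0.2858, 0.231]
ee_rot: [180.0, 0.0, -82.9]
ft_force: [0.3, -1.1, -0.3]
finger_gap: 0.0855
t: 2.27
tool_pos: [0.5367, -0.2857, 0.2303]
ee_rot: [179.9, 0.0, -82.8]
ft_force: [-0.5, -0.4, -0.1]
finger_gap: 0.0855
2.3667 pos [ 0.5351 -0.2875  0.2308] rot [ 1.7993e+02  3.0000e-02 -8.2940e+01] shift [-3.   0.7  0.8] turn 0.0045 q [-13.   20.4  -2.1  -0.  -67.5  20.1] F [ 0.3 -0.5  0.3]
```

View pics/w1.png

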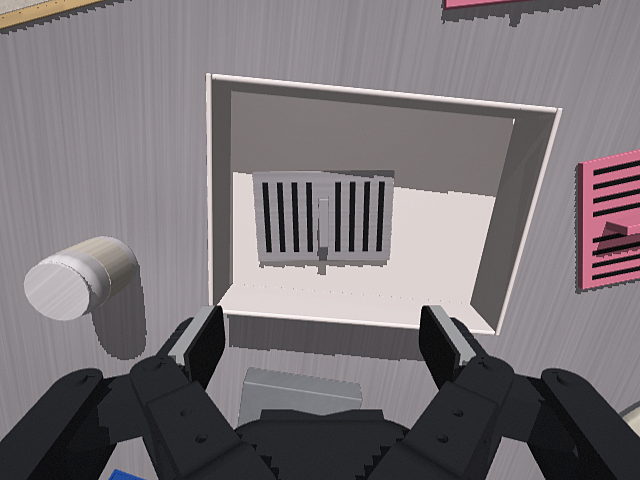

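The wrist picture shows the grey screen (centre about 325,215), with the fin upright at (323,225).

```bash
python3 - <<'E'
from h import *
import pickle
s,p,d=pickle.load(open("pics/w1.pkl","rb")); P=cloud("wrist",d,s)
W=np.zeros((480,640),bool);W[150:290,235:420]=1
def rect(m,n,zlo):
    m=cv2.morphologyEx((m).astype(np.uint8),cv2.MORPH_OPEN,np.ones((3,3)))
    k,l,st,ce=cv2.connectedComponentsWithStats(m); i=1+np.argmax(st[1:,4]); q=P[l==i]
    print(n,st[i],cv2.minAreaRect((q[:,:2]*1000).astype(np.float32)),np.median(q[:,2]),q[:,:2].mean(0))
Z=P[...,2]
print("floor",P[290,400],"plate",P[260,290], "fin",P[205,323])
rect(W&(Z>.0095)&(Z<.025),"plate",0)
rect(W&(Z>.036)&(Z<.05),"fintop",0)
# colour: fin top face
E
```

```text
floor [ 0.43176512 -0.20468204  0.00468791] plate [ 0.56593195 -0.22894086  0.01208322] fin [ 0.53745823 -0.30157384  0.04072327]
plate [  252   170   142    91 11681] ((534.744140625, -283.1280517578125), (150.1193389892578, 100.03728485107422), 7.766334056854248) 0.012476974360965454 [ 0.53496591 -0.28561042]
fintop [319 199  10  48 477] ((534.6033935546875, -283.1234436035156), (9.334470748901367, 49.415855407714844), 7.37726354598999) 0.04038986883110163 [ 0.53463599 -0.28375587]
```

```bash
python3 -m inch '[[-3.3,1,20,-0.006,1],[0,0,30,0,1],[0,0,30,0,1],[0,0,30,0,1],[0,0,30,0,1],[0,0,20,0,1],[0,0,15,0,1],[0,0,0,0,1],[0,0,0,0,1]]'
python3 go.py 0.5347 -0.2831 0.0165 -82.5
```

```text
t: 3.12
tool_pos: [0.533, -0.2854, 0.056]
ee_rot: [179.9, 0.0, -82.7]
ft_force: [0.4, -0.3, 0.5]
finger_gap: 0.0854
3.1167 pos [ 0.533  -0.2854  0.056 ] rot [ 1.799e+02  2.000e-02 -8.270e+01] shift [-2.1 -2.1 39.5] turn -0.0035 q [-12.8  30.1 -14.5   0.  -45.6  20.1] F [ 0.4 -0.3  0.5]
```

```bash
python3 -m inch '[[-1,-1,15,0,1],[0,0,15,0,1],[0,0,9,0,1],[0,0,0,0,1],[0,0,0,0,0.3],[0,0,0,0,-0.3],[0,0,0,0,-1],[0,0,0,0,-1],[0,0,0,0,-1],[0,0,0,0,-1],[0,0,0,0,-1],[0,0,0,0,-1]]' 60
python3 -m inch '[[0,0,0,0,-1],[0,0,0,0,-1]]'
python3 go.py 0.5347 -0.2831 0.0165 -82.5
```

```text
t: 4.12
tool_pos: [0.5352, -0.2834, 0.0178]
ee_rot: [-180.0, -0.0, -82.6]
ft_force: [0.1, 1.2, 3.3]
finger_gap: 0.0085
t: 4.28
tool_pos: [0.5352, -0.2833, 0.0178]
ee_rot: [-180.0, -0.0, -82.6]
ft_force: [-0.8, 0.9, 4.1]
finger_gap: 0.0087
4.2833 pos [ 0.5352 -0.2833  0.0178] rot [-1.7997e+02 -2.0000e-02 -8.2590e+01] shift [-0.3  0.5  1.3] turn -0.0016 q [-12.6  33.  -16.1   0.  -40.9  20. ] F [-0.8  0.9  4.1]
```

```bash
python3 -m inch '[[0,0,-5,0,-1],[0,0,-15,0,-1],[0,0,-25,0,-1],[0,0,-25,0,-1],[0,0,-25,0,-1],[0,0,-25,0,-1],[0,0,-20,0,-1],[0,0,0,0,-1],[0,0,0,0,-1]]'
python3 - <<'E'
from h import *
import pickle
s=ctrl.sense(); p,d=imaging.grab_frame("wrist"); cv2.imwrite("pics/w2.png",p); pickle.dump((s,p,d),open("pics/w2.pkl","wb"))
p,d=imaging.grab_frame("top"); cv2.imwrite("pics/top2.png",p); np.save("pics/top2d.npy",d)
cv2.imwrite("pics/crop2.png",cv2.resize(p[175:315,120:430],None,fx=2.58,fy=2.58,interpolation=cv2.INTER_CUBIC))
E
```

```text
t: 5.03
tool_pos: [0.5348, -0.283, 0.157]
ee_rot: [-180.0, 0.0, -82.7]
ft_force: [-0.1, 0.8, -4.1]
finger_gap: 0.0086
```

View pics/w2.png

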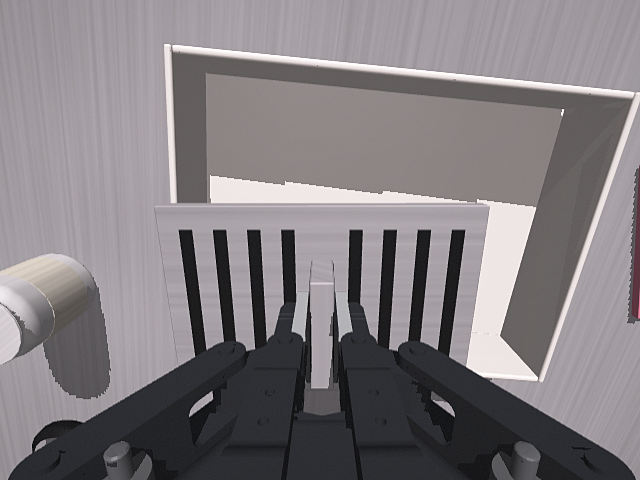

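View pics/crop2.png

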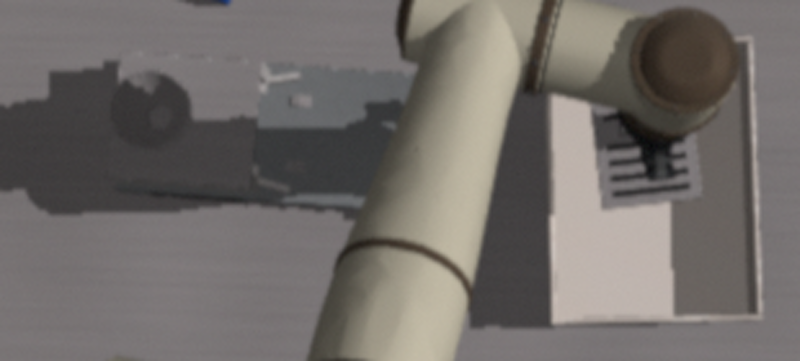

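The screen is off the tub floor, level in the gripper (wrist view: rear edge straight from 157,206 to 487,207), and the force reads its 4 N weight. Now I'll take the grader's pose from the first top view.

```bash
python3 - <<'E'
from h import *
D=np.load("pics/top0d.npy");P=cloud("top",D);p=cv2.imread("pics/top0.png")
u=np.arange(640)[None];v=np.arange(480)[:,None]
roi=(v>180)&(v<280)&(u<300)&(u>120)
th=np.radians(86.9);ex=np.array([np.cos(th),np.sin(th)]);ey=np.array([-ex[1],ex[0]])
Z=P[...,2]; 
def info(m,n):
    q=P[m][:,:2]; a=q@ex;b=q@ey
    print(n,m.sum(),"along",np.percentile(a,[0.5,2,98,99.5]).round(4),"across",np.percentile(b,[0.5,2,98,99.5]).round(4))
    # edges per bin
    for lo,hi in [(5,20)]: pass
    bins=np.round(a/0.008).astype(int); L=[];H=[];A=[]
    for k in np.unique(bins):
        w=b[bins==k]
        if len(w)>20: A.append(k*.008);L.append(w.min());H.append(w.max())
    A=np.array(A); print(" L fit",np.polyfit(A,L,1)," H",np.polyfit(A,H,1))
info(roi&(Z>.024)&(Z<.037)&(u>232),"bed"); info(roi&(Z>.074)&(Z<.09),"hood")
print("ex",ex)
# teeth / edges crops
for n,c in (("g",p[190:265,155:300]),): cv2.imwrite("pics/g0.png",cv2.resize(c,None,fx=5.5,fy=5.5,interpolation=cv2.INTER_CUBIC))
E
```

```text
bed 2746 along [-0.0383 -0.0362  0.114   0.1188] across [-0.6082 -0.6062 -0.4621 -0.46  ]
 L fit [-0.00827854 -0.60787961]  H [-0.11558191 -0.45907024]
hood 2011 along [0.1466 0.1479 0.2922 0.2955] across [-0.6014 -0.5993 -0.469  -0.4675]
 L fit [ 0.00773815 -0.60218956]  H [-0.00194571 -0.46730972]
ex [0.05407881 0.99853667]
```

View pics/g0.png

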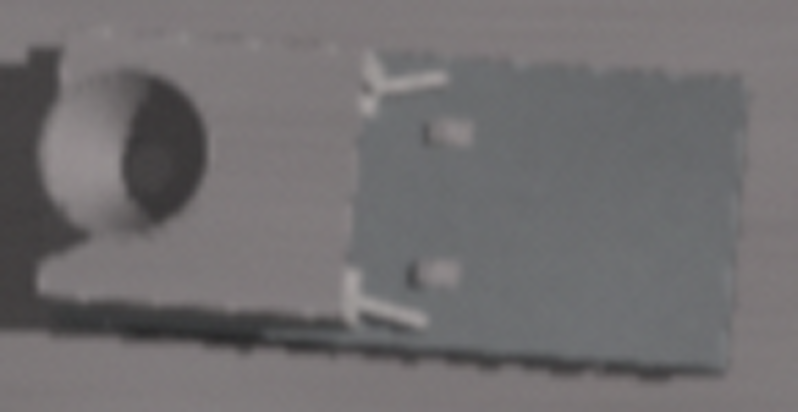

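```bash
python3 -m inch '[[0,0,0,-0.116,-1],[0,0,0,-0.116,-1],[0,0,0,-0.116,-1],[0,0,0,-0.116,-1],[0,0,0,-0.116,-1],[0,0,0,-0.116,-1],[0,0,0,-0.116,-1],[0,0,0,-0.116,-1],[0,0,0,-0.116,-1],[0,0,0,-0.116,-1],[0,0,0,-0.116,-1],[0,0,0,-0.116,-1]]'
python3 -m inch '[[0,0,0,0,-1]]'
python3 go.py 0.5298 -0.0918 0.16 -3.1
```

```text
t: 6.13
tool_pos: [0.5336, -0.2828, 0.1544]
ee_rot: [-179.9, 0.3, -2.6]
ft_force: [0.6, -0.5, -3.3]
finger_gap: 0.0089
t: 6.22
tool_pos: [0.5337, -0.2828, 0.1546]
ee_rot: [-179.9, 0.3, -2.8]
ft_force: [0.3, -0.2, -3.5]
finger_gap: 0.0089
6.2167 pos [ 0.5337 -0.2828  0.1546] rot [-179.91    0.27   -2.77] shift [ -13.2 -190.6   -5.1] turn 0.0058 q [-12.6  23.7  -8.5  -0.  -58.   99.9] F [ 0.3 -0.2 -3.5]
```

```bash
python3 -m inch '[[-1,-18,-1,0,-1],[-1,-18,-1,0,-1],[-1,-18,-1,0,-1],[-1,-18,-1,0,-1],[-1,-18,-1,0,-1],[-1,-18,0,0,-1],[-1,-18,0,0,-1],[-1,-18,0,0,-1],[-1,-18,0,0,-1],[-1,-18,0,0,-1],[-1,-10,0,0.003,-1],[0,0,0,0,-1]]'
python3 -m inch '[[0,0,0,0,-1],[0,0,0,0,-1]]'
python3 - <<'E'
from h import *
import pickle
s=ctrl.sense(); p,d=imaging.grab_frame("wrist"); cv2.imwrite("pics/w3.png",p); pickle.dump((s,p,d),open("pics/w3.pkl","wb"))
E
python3 go.py 0.5298 -0.0918 0.16 -3.1
```

```text
t: 7.22
tool_pos: [0.5328, -0.0914, 0.1612]
ee_rot: [-180.0, 0.1, -3.0]
ft_force: [0.4, -0.5, -3.5]
finger_gap: 0.0091
t: 7.38
tool_pos: [0.5332, -0.0935, 0.1618]
ee_rot: [180.0, 0.1, -3.1]
ft_force: [-0.1, 0.8, -3.8]
finger_gap: 0.0085
7.4333 pos [ 0.5333 -0.0937  0.1619] rot [ 1.7999e+02  4.0000e-02 -3.1100e+00] shift [-3.6 -1.7  1.9] turn -0.0002 q [  7.2  17.6 -17.1   0.  -55.4  79.7] F [ 1.1 -0.4 -4.5]
```

View pics/w3.png

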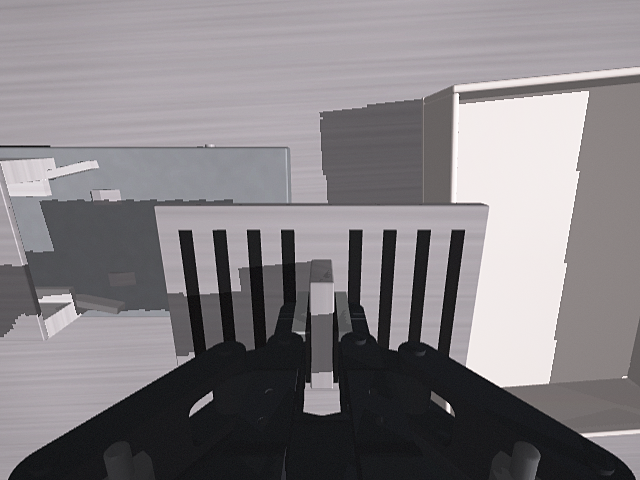

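The wrist picture shows the bed with its far side edge (0–288,147), the two guides near (75,168) and (98,303), and the teeth at (105,195) and (122,278). I'll enlarge it and measure.

```bash
python3 - <<'E'
from h import *
import pickle
s,p,d=pickle.load(open("pics/w3.pkl","rb"));P=cloud("wrist",d,s)
cv2.imwrite("pics/w3c.png",cv2.resize(p[140:345,0:180],None,fx=2.9,fy=2.9,interpolation=cv2.INTER_CUBIC))
print("bed",P[170,250],"hoodtop?",P[250,5])
Z=P[...,2]
m=cv2.erode(((Z>.026)&(Z<.034)).astype(np.uint8),np.ones((3,3)))
print("bed z",np.median(Z[150:200,130:280]))
# far edge of bed by depth: rows per column
for c in (120,160,180,220,240,260,280):
    col=Z[130:200,c]; r=np.where((col>.024))[0]; print(c,130+r.min(),P[130+r.min(),c].round(4))
for r in (155,165,180,195):
    row=Z[r,200:330]; k=np.where((row>.024)&(row<.036))[0]; print("front",r,200+k.max(),P[r,200+k.max()].round(4))
# points above the bed: guides, teeth
g=np.full((205,180,3),0,np.uint8); zz=Z[140:345,:180]
g=cv2.applyColorMap(np.clip((zz-.02)/.07*255,0,255).astype(np.uint8),cv2.COLORMAP_JET)
cv2.imwrite("pics/w3z.png",cv2.resize(g,None,fx=2.9,fy=2.9,interpolation=cv2.INTER_NEAREST))
E
```

```text
bed [ 0.59082524 -0.03955334  0.02907066] hoodtop? [0.5490618  0.12787607 0.07994119]
bed z nan
120 147 [0.6141 0.0617 0.0268]
160 147 [0.6123 0.029  0.0291]
180 147 [0.6115 0.0135 0.0285]
220 147 [ 0.6097 -0.0178  0.028 ]
240 147 [ 0.6089 -0.0334  0.0272]
260 147 [ 0.608  -0.0492  0.0272]
280 147 [ 0.6072 -0.0652  0.0289]
front 155 287 [ 0.6007 -0.0699  0.026 ]
front 165 287 [ 0.593  -0.0694  0.0277]
front 180 288 [ 0.5808 -0.0688  0.0243]
front 195 288 [ 0.5689 -0.0682  0.0277]<stdin>:16: RuntimeWarning: invalid value encountered in cast
```

View pics/w3c.png

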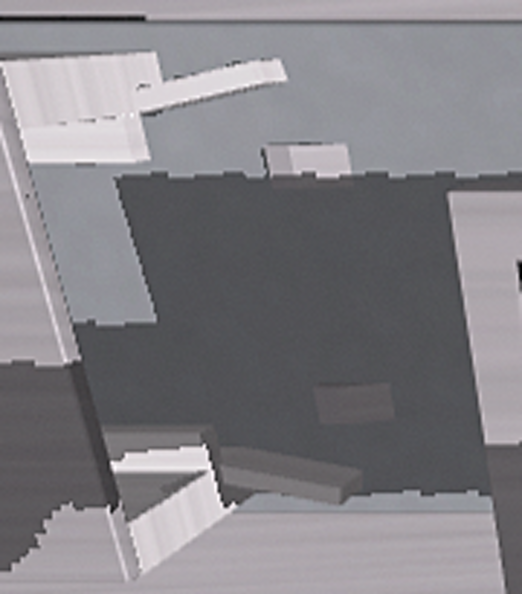

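View pics/w3z.png

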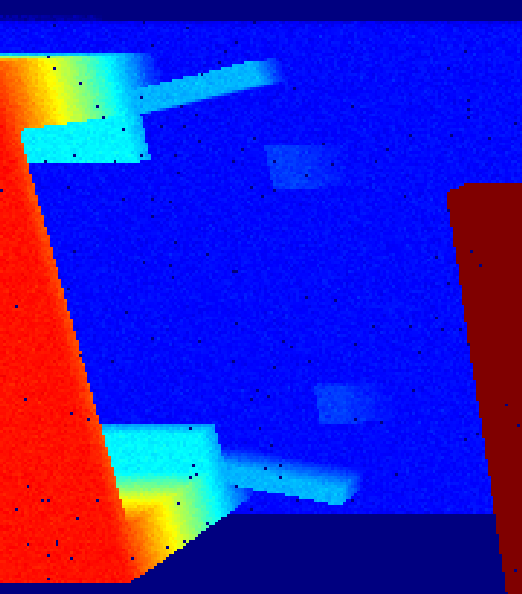

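```bash
python3 - <<'E'
from h import *
import pickle
s,p,d=pickle.load(open("pics/w3.pkl","rb"));P=cloud("wrist",d,s)
th=np.radians(86.9);ex=np.array([np.cos(th),np.sin(th)]);ey=np.array([-ex[1],ex[0]])
def ab(X): X=np.atleast_2d(X)[:,:2]; return (np.c_[X@ex,X@ey]*1000).round(1).tolist()
f=lambda *q:[(x/2.9,140+y/2.9) for x,y in q]
print("tooth far upright edge",ab(onplane("wrist",f((265,145),(274,188)),.0335,s)), "tooth near",ab(onplane("wrist",f((315,384),(320,424)),.0335,s)))
print("tooth front ends on bed",ab(onplane("wrist",f((350,160),(392,400)),.030,s)))
print("lip z",[P[int(y),int(x)].round(4).tolist() for x,y in f((90,145),(150,435))])
print("lip front/inner corners",ab(onplane("wrist",f((150,160)),.044,s)),ab(onplane("wrist",f((215,425)),.044,s)))
print("guide tips top",ab(onplane("wrist",f((285,80),(275,60)),.042,s)),ab(onplane("wrist",f((358,472),(342,503)),.042,s)))
print("hood edge",ab(onplane("wrist",f((78,360),(20,130),(118,500)),.081,s)))
Z=P[...,2];a=P[...,0]*ex[0]+P[...,1]*ex[1];b=P[...,0]*ey[0]+P[...,1]*ey[1]
m=(Z>.0318)&(Z<.0345)&(a>.08)&(a<.13); m=cv2.morphologyEx(m.astype(np.uint8),cv2.MORPH_OPEN,np.ones((3,3)))
k,l,st,ce=cv2.connectedComponentsWithStats(m)
for i in range(1,k):
    if st[i,4]>30: print(st[i],(np.percentile(a[l==i],[1,99])*1000).round(1),(np.percentile(b[l==i],[1,99])*1000).round(1))
print("tcp",ab(s['tool_pos']))
E
```

```text
tooth far upright edge [[119.9, -576.8], [119.8, -564.8]] tooth near [[119.5, -505.7], [120.5, -492.7]]
tooth front ends on bed [[99.2, -572.1], [99.5, -499.1]]
lip z [[0.5862, 0.1261, 0.0459], [0.5033, 0.1348, 0.0467]]
lip front/inner corners [[144.2, -574.3]] [[143.9, -497.2]]
guide tips top [[105.3, -595.0], [106.9, -600.1]] [[106.3, -481.0], [112.9, -470.6]]
hood edge [[143.8, -531.1], [142.4, -586.8], [143.6, -493.0]]
[ 92 190  13  15 137] [111.3 120.6] [-576.8 -565.4]
[109 273  13  13 107] [110.9 120.5] [-505.1 -493.4]
tcp [[-64.5, -537.5]]
```

```bash
python3 - <<'E'
from h import *
import pickle
s,p,d=pickle.load(open("pics/w3.pkl","rb"));P=cloud("wrist",d,s)
th=np.radians(86.9);ex=np.array([np.cos(th),np.sin(th)]);ey=np.array([-ex[1],ex[0]])
Z=P[...,2];a=(P[...,:2]@ex)*1000;b=(P[...,:2]@ey)*1000
print("plate z",[P[y,x,2].round(4) for y,x in ((215,170),(215,320),(215,475),(300,175),(300,470))])
m=(Z>.12)&(Z<.16)
for c in (180,220,260,300,350,400,440,475):
    r=190+np.where(m[190:260,c])[0].min(); print(c,r,a[r,c].round(1),b[r,c].round(1))
for r in (220,260,300): 
    k=np.where(m[r,140:500])[0]+140; print(r,k.min(),k.max(),a[r,k.min()].round(1),a[r,k.max()].round(1))
E
python3 go.py 0.5298 -0.0918 0.16 -3.1
```

```text
plate z [np.float64(0.1575), np.float64(0.1565), np.float64(0.1565), np.float64(0.156), np.float64(0.1572)]
180 203 0.2 -587.1
220 203 -18.2 -587.1
260 203 -36.7 -587.3
300 203 -54.8 -587.0
350 203 -77.8 -587.0
400 203 -100.7 -587.1
440 203 -118.8 -587.2
475 203 -134.9 -587.1
220 156 487 9.7 -139.8
260 162 481 9.7 -139.7
300 168 475 9.4 -139.3
7.4333 pos [ 0.5333 -0.0937  0.1619] rot [ 1.7999e+02  4.0000e-02 -3.1100e+00] shift [-3.6 -1.7  1.9] turn -0.0002 q [  7.2  17.6 -17.1   0.  -55.4  79.7] F [ 1.1 -0.4 -4.5]
```

```bash
python3 -m inch '[[-0.8,-22,0,0,-1],[-0.8,-25,10,0,-1],[-0.8,-25,20,0,-1],[0,-15,20,0,-1],[0,0,20,0,-1],[0,0,20,0,-1],[0,0,10,0,-1],[0,0,6,0,-1],[0,0,4,0,-1],[0,0,2,0,-1],[0,0,0,0,-1],[0,0,0,0,-1]]'
cat > st.py <<'E'
from h import *
s=ctrl.sense();th=np.radians(86.9);ex=np.array([np.cos(th),np.sin(th)]);ey=np.array([-ex[1],ex[0]]);q=s['tool_pos'][:2]
print("along %.1f across %.1f z %.1f"%(q@ex*1e3,q@ey*1e3,s['tool_pos'][2]*1e3),"rot",s['ee_rot'].round(2),"F along %.1f across %.1f z %.1f"%(s['ft_force'][:2]@ex,s['ft_force'][:2]@ey,s['ft_force'][2]),"M",s['moment'].round(2),s['t'])
E
python3 st.py
```

```text
t: 8.43
tool_pos: [0.5364, -0.0061, 0.0512]
ee_rot: [-180.0, -0.1, -3.0]
ft_force: [-0.3, 0.5, -3.6]
finger_gap: 0.0086
along 22.9 across -535.9 z 51.2 rot [-1.7998e+02 -1.0000e-01 -3.0400e+00] F along 0.5 across 0.3 z -3.6 M [-0.01  0.02  0.  ] 8.4333
```

```bash
python3 -m inch '[[-0.7,0,3,0,-1],[0,0,2,0,-1],[0,0,1,0,-1],[0,0,1,0,-1],[0,0,0,0,-1]]'; python3 st.py
python3 -m inch '[[0,0,0.7,0,-1],[0,0,0.7,0,-1],[0,0,0,0,-1]]'; python3 st.py
```

```text
t: 8.85
tool_pos: [0.5349, -0.0059, 0.0432]
ee_rot: [180.0, 0.0, -3.0]
ft_force: [0.3, -0.0, -2.6]
finger_gap: 0.0087
along 23.0 across -534.4 z 43.2 rot [ 1.80e+02  1.00e-02 -3.02e+00] F along -0.0 across -0.3 z -2.6 M [0.04 0.03 0.01] 8.85
t: 9.1
tool_pos: [0.5351, -0.0059, 0.0428]
ee_rot: [180.0, -0.0, -3.0]
ft_force: [-2.2, 0.7, 4.1]
finger_gap: 0.0086
along 23.1 across -534.6 z 42.8 rot [ 1.7999e+02 -2.0000e-02 -3.0000e+00] F along 0.6 across 2.2 z 4.1 M [ 0.16  0.73 -0.01] 9.1
```

```bash
python3 - <<'E'
from h import *
import pickle
s=ctrl.sense(); p,d=imaging.grab_frame("wrist"); cv2.imwrite("pics/w4.png",p); pickle.dump((s,p,d),open("pics/w4.pkl","wb"))
E
```

```text
(no output)
```

View pics/w4.png

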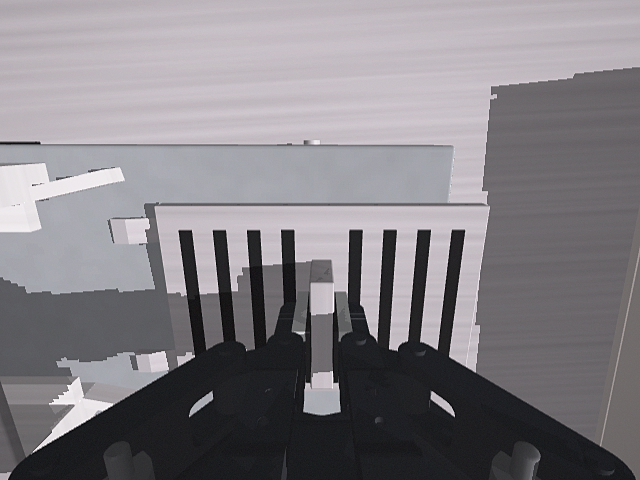

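The screen lies on the bed; its leading edge (150,204–185,355) is just at the tooth ramps (128,230 and 150,362). Next a lateral check against the bed edge and teeth.

```bash
python3 - <<'E'
from h import *
import pickle
s,p,d=pickle.load(open("pics/w4.pkl","rb"));P=cloud("wrist",d,s)
th=np.radians(86.9);ex=np.array([np.cos(th),np.sin(th)]);ey=np.array([-ex[1],ex[0]])
Z=P[...,2];a=(P[...,:2]@ex)*1000;b=(P[...,:2]@ey)*1000
print("plate top z",np.nanmedian(Z[210:225,200:450]),"bed z",np.nanmedian(Z[155:190,200:400]))
for c in (180,250,300,400,440):
    g=np.where(Z[100:200,c]>.02)[0].min()+100; k=np.where(Z[190:230,c]>.034)[0].min()+190
    print(c,"bed edge",g,b[g,c].round(1),onplane("wrist",[(c,g-.5)],.030,s)[0][:2]@ey*1e3,"plate",k,b[k,c].round(1),onplane("wrist",[(c,k-.5)],.038,s)[0][:2]@ey*1e3)
for r in (215,): 
    k=np.where(Z[r,120:500]>.0362)[0]+120; print(k.min(),k.max(),a[r,k.min()],a[r,k.max()])
m=((Z>.0318)&(Z<.0345)&(a<122)&(a>98)).astype(np.uint8);m=cv2.morphologyEx(m,cv2.MORPH_OPEN,np.ones((3,3)));k,l,st,ce=cv2.connectedComponentsWithStats(m)
for i in range(1,k):
    if st[i,4]>30: print(st[i],(np.percentile(a[l==i],[1,99])).round(1),(np.percentile(b[l==i],[1,99])).round(1))
E
```

```text
plate top z 0.0375657126989067 bed z 0.029519073008981392
180 bed edge 145 -609.6 -609.8289188564189 plate 204 -584.3 -584.9347078216304
250 bed edge 145 -609.6 -609.8660673524753 plate 204 -584.1 -584.9642556778122
300 bed edge 145 -609.7 -609.8926150460031 plate 204 -584.1 -584.98537221883
400 bed edge 145 -609.7 -609.9457430962225 plate 204 -584.2 -585.027632650465
440 bed edge 145 -609.7 -609.9670065200615 plate 204 -584.3 -585.0445470420133
155 488 97.59068028333422 -52.20045603184343
[111 218  29  26 548] [109.6 120.9] [-577. -565.]
[136 351  25  21 419] [109.3 121.3] [-505.4 -492.9]
```

```bash
python3 - <<'E'
from h import *
import pickle
s,p,d=pickle.load(open("pics/w4.pkl","rb"));P=cloud("wrist",d,s)
th=np.radians(86.9);ex=np.array([np.cos(th),np.sin(th)]);ey=np.array([-ex[1],ex[0]])
Z=P[...,2];a=(P[...,:2]@ex)*1000;b=(P[...,:2]@ey)*1000
r=a-s['tool_pos'][:2]@ex*1000
for lo,hi in ((45,60),(60,75),(75,85),(85,95),(95,110),(110,130)):
    m=(Z*1e3>lo)&(Z*1e3<hi)&(abs(r)<110)&(abs(b+535)<60); print(lo,hi,m.sum(),np.percentile(r[m],[0.5,99.5]).round(1) if m.sum() else '')
E
python3 -m inch '[[0,-2,0,0,-1],[0,-4,0,0,-1],[0,-4,0,0,-1],[0,-4,0,0,-1],[0,-4,0,0,-1],[0,-4,0,0,-1],[0,-2,0,0,-1],[0,0,0,0,-1]]'; python3 st.py
```

```text
45 60 999 [-17.9  17.5]
60 75 3812 [-17.8  17.4]
75 85 1213 [-22.8  22.9]
85 95 3550 [-38.   37.4]
95 110 11531 [-46.2  46.4]
110 130 28073 [-59.   59.2]
t: 9.82
tool_pos: [0.5371, 0.0179, 0.0428]
ee_rot: [180.0, -0.1, -3.0]
ft_force: [-0.2, -3.4, 6.3]
finger_gap: 0.009
along 46.9 across -535.4 z 42.8 rot [ 1.7998e+02 -1.0000e-01 -2.9700e+00] F along -3.4 across 0.0 z 6.3 M [-0.9   0.24 -0.02] 9.8167
```

```bash
python3 -m inch '[[0,-2,0,0,-1],[0,-3,0,0,-1],[0,-3,0,0,-1],[0,-3,0,0,-1],[0,-3,0,0,-1],[0,-3,0,0,-1],[0,-2,0,0,-1],[0,-1,0,0,-1],[0,0,0,0,-1]]'; python3 st.py
```

```text
t: 10.57
tool_pos: [0.5381, 0.0376, 0.0428]
ee_rot: [180.0, -0.1, -3.0]
ft_force: [-0.2, -4.8, 5.8]
finger_gap: 0.0088
along 66.6 across -535.3 z 42.8 rot [ 1.7997e+02 -9.0000e-02 -2.9800e+00] F along -4.8 across -0.1 z 5.8 M [-1.21  0.23 -0.03] 10.5667
```

```bash
python3 -m inch '[[0,-1,0,0,-1],[0,-1.5,0,0,-1],[0,-2,0,0,-1],[0,-2,0,0,-1],[0,-2,0,0,-1],[0,-2,0,0,-1],[0,-1,0,0,-1],[0,0,0,0,-1]]'; python3 st.py
python3 -m inch '[[0,-1,0,0,-1],[0,-2,0,0,-1],[0,-2,0,0,-1],[0,-2,0,0,-1],[0,-2,0,0,-1],[0,-2,0,0,-1],[0,-1,0,0,-1],[0,0,0,0,-1]]'; python3 st.py
```

```text
t: 11.23
tool_pos: [0.5386, 0.049, 0.0428]
ee_rot: [180.0, -0.1, -3.0]
ft_force: [-0.0, -4.4, 5.4]
finger_gap: 0.0091
along 78.0 across -535.2 z 42.8 rot [ 1.7996e+02 -8.0000e-02 -2.9900e+00] F along -4.4 across -0.2 z 5.4 M [-1.28  0.2   0.02] 11.2333
t: 11.9
tool_pos: [0.5392, 0.0609, 0.0428]
ee_rot: [180.0, -0.1, -3.0]
ft_force: [-1.2, -5.2, 5.7]
finger_gap: 0.0086
along 90.0 across -535.1 z 42.8 rot [ 1.7996e+02 -7.0000e-02 -2.9900e+00] F along -5.2 across 0.9 z 5.7 M [-1.26  0.17  0.02] 11.9
```

Entering cleanly (leading edge about 20 mm in). I'll continue to about 105, then open and lift off.

```bash
python3 -m inch '[[0,-1,0,0,-1],[0,-2,0,0,-1],[0,-3,0,0,-1],[0,-3,0,0,-1],[0,-3,0,0,-1],[0,-2,0,0,-1],[0,-1,0,0,-1],[0,0,0,0,-1],[0,0,-0.8,0,-1],[0,0,0,0,-1]]'; python3 st.py
python3 - <<'E'
from h import *
p,d=imaging.grab_frame("wrist"); cv2.imwrite("pics/w5.png",p)
E
```

```text
t: 12.73
tool_pos: [0.5397, 0.0765, 0.0428]
ee_rot: [-180.0, -0.1, -3.0]
ft_force: [-0.2, -2.7, 2.5]
finger_gap: 0.0089
along 105.6 across -534.8 z 42.8 rot [-1.7998e+02 -5.0000e-02 -3.0300e+00] F along -2.7 across 0.0 z 2.5 M [-0.7  -0.08  0.02] 12.7333
```

View pics/w5.png

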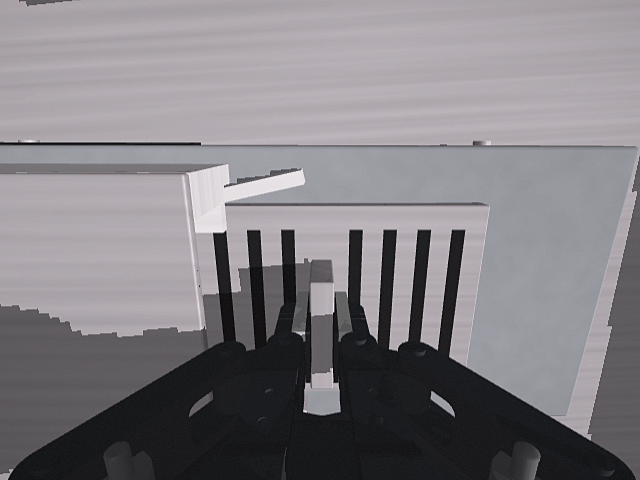

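```bash
python3 -m inch '[[0,0,0,0,-0.5],[0,0,0,0,-0.5],[0,0,0,0,-0.5],[0,0,0,0,-0.5],[0,0,0,0,-0.5]]'; python3 st.py
```

```text
t: 13.2
tool_pos: [0.5393, 0.0767, 0.0426]
ee_rot: [-180.0, -0.0, -3.0]
ft_force: [0.0, -0.8, 0.4]
finger_gap: 0.0217
along 105.7 across -534.4 z 42.6 rot [-179.99   -0.     -3.02] F along -0.8 across -0.1 z 0.4 M [ 0.04 -0.04  0.05] 13.2
```

```bash
python3 -m inch '[[0,0,-5,0,-0.5],[0,0,-15,0,-0.5],[0,0,-20,0,-0.5],[0,0,-15,0,-0.5],[0,15,0,0,-0.5],[0,30,0,0,-1],[0,30,0,0,-1],[0,20,0,0,-1],[0,8,0,0,-1],[0,0,0,0,-1],[0,0,0,0,-1]]'; python3 st.py
python3 - <<'E'
from h import *
import pickle
s=ctrl.sense(); p,d=imaging.grab_frame("wrist"); cv2.imwrite("pics/w6.png",p); pickle.dump((s,p,d),open("pics/w6.pkl","wb"))
E
```

```text
t: 14.12
tool_pos: [0.5341, -0.0263, 0.098]
ee_rot: [-180.0, -0.0, -3.1]
ft_force: [0.1, -0.2, 0.3]
finger_gap: 0.0001
along 2.6 across -534.8 z 98.0 rot [-1.7999e+02 -4.0000e-02 -3.0600e+00] F along -0.2 across -0.1 z 0.3 M [ 0.04  0.01 -0.01] 14.1167
```

View pics/w6.png

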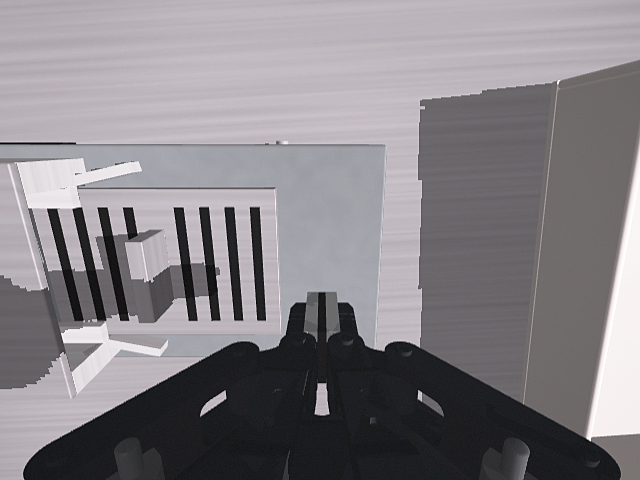

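The screen sits straight in the mouth with its rear edge at px (275,188)–(280,333). The shut fingers are behind it at (322,300).

```bash
python3 - <<'E'
from h import *
import pickle
s,p,d=pickle.load(open("pics/w6.pkl","rb"));P=cloud("wrist",d,s)
th=np.radians(86.9);ex=np.array([np.cos(th),np.sin(th)]);ey=np.array([-ex[1],ex[0]])
Z=P[...,2];a=(P[...,:2]@ex)*1000;b=(P[...,:2]@ey)*1000
for r in (195,230,260,300,325):
    k=np.where((Z[r,150:290]>.034)&(Z[r,150:290]<.045))[0].max()+150; print(r,k,a[r,k].round(1),b[r,k].round(1), Z[r,k])
t=s['tool_pos'][:2]@ex*1000
for lo,hi in ((95,105),(105,115),(115,130)):
    m=(Z*1e3>lo)&(Z*1e3<hi)&(abs(a-t)<60)&(np.arange(480)[:,None]>285); print(lo,hi,m.sum(),np.percentile((a-t)[m],[.5,99.5]).round(1))
E
python3 -m inch '[[0,0,20,0,-1],[0,0,20,0,-1],[0,0,12,0,-1],[0,0,8,0,-1],[0,0,3,0,-1],[0,0,0,0,-1],[0,0,0,0,-1]]'; python3 st.py
```

```text
195 275 30.5 -580.4 0.03736032997093777
230 277 30.3 -558.2 0.03599534044465233
260 278 30.3 -538.6 0.037120523845207753
300 280 30.2 -509.6 0.03587023208345494
325 281 30.3 -490.4 0.03554042648512892
95 105 123 [-11.8  11.3]
105 115 644 [-13.5  13.1]
115 130 1215 [-13.6  13.3]
t: 14.75
tool_pos: [0.5345, -0.0259, 0.0352]
ee_rot: [-180.0, -0.1, -3.0]
ft_force: [-0.0, 0.1, -0.2]
finger_gap: 0.0001
along 3.1 across -535.1 z 35.2 rot [-1.7999e+02 -6.0000e-02 -2.9700e+00] F along 0.1 across 0.0 z -0.2 M [ 0.02  0.01 -0.01] 14.75
```

```bash
python3 - <<'E'
from h import *
import pickle
s,p,d=pickle.load(open("pics/w6.pkl","rb"));P=cloud("wrist",d,s)
th=np.radians(86.9);ex=np.array([np.cos(th),np.sin(th)])
Z=P[...,2];a=(P[...,:2]@ex)*1000;t=s['tool_pos'][:2]@ex*1000;h=Z*1e3-s['tool_pos'][2]*1e3
for lo in range(0,76,4):
    m=(h>lo)&(h<lo+4)&(abs(a-t)<90)&(np.arange(480)[:,None]>285); print(lo,m.sum(),np.percentile((a-t)[m],[.5,99.5]).round(1) if m.sum() else '')
E
```

```text
0 9 [-6.3  5.9]
4 154 [-11.7  11.4]
8 243 [-13.3  13. ]
12 274 [-13.6  13.3]
16 298 [-13.6  13.2]
20 321 [-13.5  13.3]
24 358 [-13.5  13.2]
28 325 [-13.6  13.3]
32 217 [-6.6  6.3]
36 665 [-11.4  12.5]
40 509 [-21.2  20.8]
44 1371 [-31.   30.6]
48 1777 [-34.3  34.2]
52 3145 [-36.9  36.8]
56 3573 [-39.7  39.6]
60 2140 [-43.3  43.1]
64 2789 [-46.4  46.1]
68 4334 [-49.1  48.8]
72 5546 [-52.2  52.6]
```

The knuckles would come within a millimetre or two of the hood in this orientation. I'll turn the tool 90° so the narrow side faces the hood, then push with the finger width.

```bash
python3 -m inch '[[0,0,0,0.12,-1],[0,0,0,0.124,-1],[0,0,0,0.124,-1],[0,0,0,0.124,-1],[0,0,0,0.124,-1],[0,0,0,0.124,-1],[0,0,0,0.124,-1],[0,0,0,0.124,-1],[0,0,0,0.124,-1],[0,0,0,0.124,-1],[0,0,0,0.124,-1],[0,0,0,0.124,-1]]'
python3 -m inch '[[0,0,0,0.087,-1],[0,0,0,0,-1],[0,0,0,0,-1]]'; python3 st.py
python3 - <<'E'
from h import *
import pickle
s=ctrl.sense(); p,d=imaging.grab_frame("wrist"); cv2.imwrite("pics/w7.png",p); pickle.dump((s,p,d),open("pics/w7.pkl","wb"))
E
```

```text
t: 15.75
tool_pos: [0.5347, -0.0261, 0.0359]
ee_rot: [-179.9, 0.0, -88.4]
ft_force: [-0.1, 0.1, -0.4]
finger_gap: -0.0
t: 16.0
tool_pos: [0.5345, -0.0262, 0.0356]
ee_rot: [-179.9, 0.0, -92.9]
ft_force: [-0.6, -0.6, -0.1]
finger_gap: -0.0002
along 2.7 across -535.1 z 35.6 rot [-1.799e+02  3.000e-02 -9.289e+01] F along -0.6 across 0.5 z -0.1 M [ 0.    0.03 -0.05] 16.0
```

View pics/w7.png

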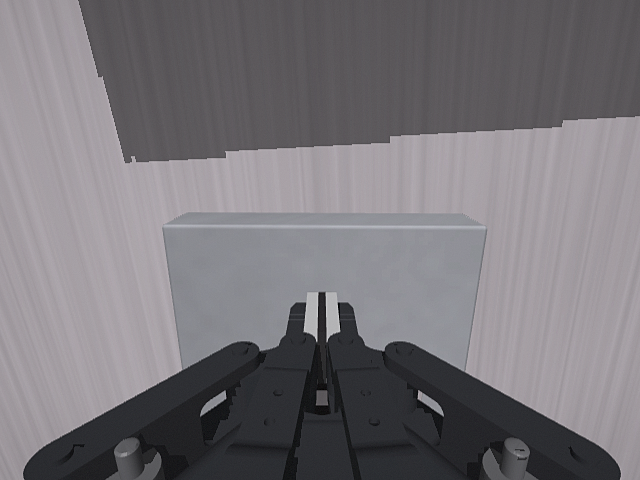

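```bash
python3 -m inch '[[0,0,2.3,0,-1],[-3,0,0,0,-1],[-4,0,0,0,-1],[-3,0,0,0,-1],[-2,0,0,0,-1],[-2,0,0,0,-1],[-2,0,0,0,-1],[-2,0,0,0,-1],[0,0,0,0,-1]]'; python3 st.py
python3 -m inch '[[-2,0,0,0,-1],[-3,0,0,0,-1],[-3,0,0,0,-1],[-3,0,0,0,-1],[-3,0,0,0,-1],[-3,0,0,0,-1],[-2,0,0,0,-1],[0,0,0,0,-1]]'; python3 st.py
```

```text
t: 16.8
tool_pos: [0.5347, -0.0082, 0.0324]
ee_rot: [180.0, -0.0, -93.0]
ft_force: [0.0, -0.2, -0.5]
finger_gap: -0.0003
along 20.7 across -534.4 z 32.4 rot [ 1.7999e+02 -1.0000e-02 -9.3020e+01] F along -0.2 across -0.1 z -0.5 M [-0.02  0.    0.03] 16.8
t: 17.47
tool_pos: [0.5359, 0.0112, 0.0324]
ee_rot: [-180.0, 0.0, -93.0]
ft_force: [-0.4, -0.2, 0.1]
finger_gap: -0.0001
along 40.1 across -534.5 z 32.4 rot [-1.7999e+02  2.0000e-02 -9.3010e+01] F along -0.3 across 0.3 z 0.1 M [-0.02  0.03 -0.04] 17.4667
```

```bash
python3 - <<'E'
from h import *
p,d=imaging.grab_frame("scene"); cv2.imwrite("pics/s1.png",cv2.resize(p[210:350,330:510],None,fx=4,fy=4,interpolation=cv2.INTER_CUBIC))
E
```

```text
(no output)
```

View pics/s1.png

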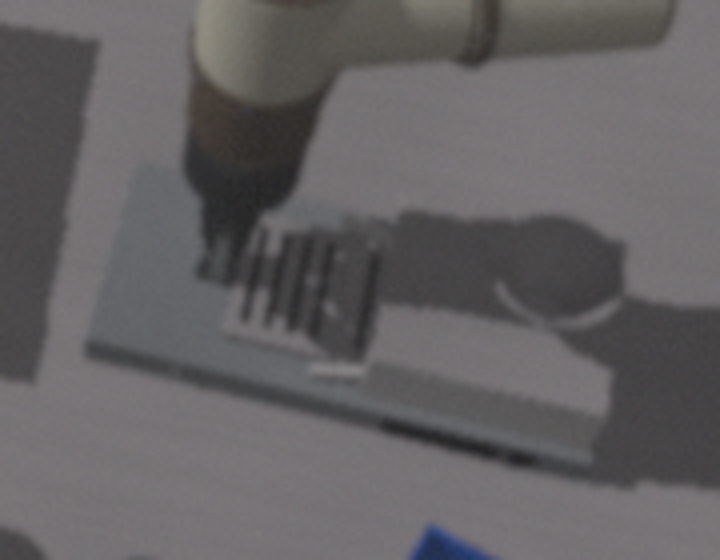

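The finger (crop 230,270) is up against the screen's rear edge and the screen is moving in straight. I'll continue.

```bash
python3 -m inch '[[-2,0,0,0,-1],[-3,0,0,0,-1],[-3,0,0,0,-1],[-3,0,0,0,-1],[-3,0,0,0,-1],[-3,0,0,0,-1],[-3,0,0,0,-1],[-3,0,0,0,-1],[-2,0,0,0,-1],[0,0,0,0,-1]]'; python3 st.py
python3 -m inch '[[-2,0,0,0,-1],[-3,0,0,0,-1],[-3,0,0,0,-1],[-3,0,0,0,-1],[-3,0,0,0,-1],[-3,0,0,0,-1],[-3,0,0,0,-1],[-2,0,0,0,-1],[0,0,0,0,-1]]'; python3 st.py
```

```text
t: 18.35
tool_pos: [0.5373, 0.0361, 0.0324]
ee_rot: [-180.0, 0.0, -93.0]
ft_force: [-0.7, -0.5, -0.7]
finger_gap: 0.0003
along 65.1 across -534.5 z 32.4 rot [-1.7998e+02  3.0000e-02 -9.3020e+01] F along -0.5 across 0.7 z -0.7 M [-0.06  0.05 -0.02] 18.35
t: 19.1
tool_pos: [0.5384, 0.0581, 0.0324]
ee_rot: [-180.0, 0.0, -93.0]
ft_force: [0.2, -0.4, 0.1]
finger_gap: -0.0001
along 87.2 across -534.5 z 32.4 rot [-1.7998e+02  3.0000e-02 -9.3010e+01] F along -0.4 across -0.3 z 0.1 M [-0.11  0.04  0.03] 19.1
```

```bash
python3 -m inch '[[-2,0,0,0,-1],[-2,0,0,0,-1],[-2,0,0,0,-1],[-2,0,0,0,-1],[-2,0,0,0,-1],[-2,0,0,0,-1],[-2,0,0,0,-1],[-1,0,0,0,-1],[0,0,0,0,-1]]'; python3 st.py
python3 -m inch '[[-1,0,0,0,-1],[-1,0,0,0,-1],[-1,0,0,0,-1],[0,0,0,0,-1]]'; python3 st.py
```

```text
t: 19.85
tool_pos: [0.5392, 0.0728, 0.0324]
ee_rot: [-180.0, 0.0, -93.0]
ft_force: [-0.4, -0.6, -0.7]
finger_gap: 0.0002
along 101.9 across -534.5 z 32.4 rot [-1.7999e+02  2.0000e-02 -9.3030e+01] F along -0.6 across 0.4 z -0.7 M [-0.23  0.11 -0.02] 19.85
t: 20.18
tool_pos: [0.5393, 0.0756, 0.0324]
ee_rot: [180.0, 0.0, -93.0]
ft_force: [-1.0, -0.8, 0.0]
finger_gap: 0.0
along 104.7 across -534.4 z 32.4 rot [180.     0.   -93.03] F along -0.8 across 1.0 z 0.0 M [-0.43  0.1   0.02] 20.1833
```

```bash
for i in 1; do python3 -m inch '[[-1,0,0,0,-1],[-1,0,0,0,-1],[-0.5,0,0,0,-1],[0,0,0,0,-1]]'; done; python3 st.py
python3 -m inch '[[-0.5,0,0,0,-1],[-0.5,0,0,0,-1],[-0.5,0,0,0,-1],[0,0,0,0,-1]]'; python3 st.py
```

```text
t: 20.52
tool_pos: [0.5394, 0.0781, 0.0324]
ee_rot: [-180.0, 0.0, -93.0]
ft_force: [-0.2, -2.2, -1.0]
finger_gap: -0.0002
along 107.1 across -534.4 z 32.4 rot [-180.      0.    -93.04] F along -2.2 across 0.1 z -1.0 M [-0.49  0.1  -0.03] 20.5167
t: 20.85
tool_pos: [0.5395, 0.0795, 0.0324]
ee_rot: [-180.0, 0.0, -93.0]
ft_force: [-0.5, -1.7, 1.1]
finger_gap: 0.0001
along 108.6 across -534.4 z 32.4 rot [-180.      0.    -93.03] F along -1.8 across 0.5 z 1.1 M [-0.57  0.07 -0.01] 20.85
```

```bash
python3 -m inch '[[-0.5,0,0,0,-1],[-0.5,0,0,0,-1],[-0.5,0,0,0,-1],[0,0,0,0,-1]]'; python3 st.py
python3 -m inch '[[-0.5,0,0,0,-1],[-0.5,0,0,0,-1],[0,0,0,0,-1]]'; python3 st.py
python3 - <<'E'
from h import *
p,d=imaging.grab_frame("scene"); cv2.imwrite("pics/s2.png",cv2.resize(p[230:330,370:500],None,fx=6,fy=6,interpolation=cv2.INTER_CUBIC))
E
```

```text
t: 21.18
tool_pos: [0.5396, 0.081, 0.0324]
ee_rot: [-180.0, 0.0, -93.0]
ft_force: [-0.3, -0.4, 0.2]
finger_gap: -0.0002
along 110.1 across -534.4 z 32.4 rot [-180.      0.    -93.03] F along -0.4 across 0.3 z 0.2 M [-0.5   0.07 -0.03] 21.1833
t: 21.43
tool_pos: [0.5396, 0.082, 0.0324]
ee_rot: [180.0, 0.0, -93.0]
ft_force: [-0.5, -1.6, -0.5]
finger_gap: 0.0
along 111.1 across -534.4 z 32.4 rot [180.     0.   -93.04] F along -1.6 across 0.4 z -0.5 M [-0.48  0.07 -0.05] 21.4333
```

View pics/s2.png

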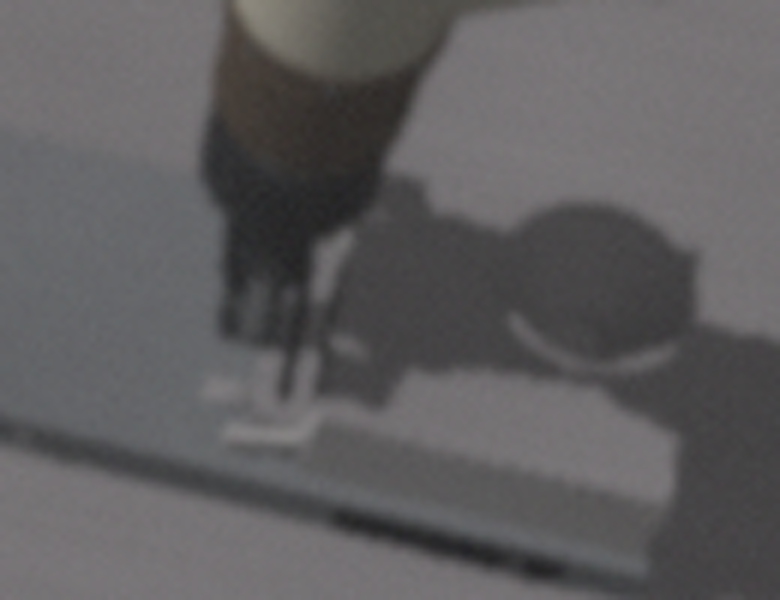

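The tooth at crop (215,390) now shows behind the screen's rear edge. I'll ease on until the stop pushes back.

```bash
python3 -m inch '[[-0.5,0,0,0,-1],[-0.5,0,0,0,-1],[0,0,0,0,-1]]'; python3 st.py
python3 -m inch '[[-0.5,0,0,0,-1],[-0.5,0,0,0,-1],[0,0,0,0,-1]]'; python3 st.py
```

```text
t: 21.73
tool_pos: [0.5397, 0.083, 0.0324]
ee_rot: [180.0, -0.0, -93.0]
ft_force: [-0.3, -2.8, -0.7]
finger_gap: -0.0002
along 112.0 across -534.4 z 32.4 rot [180.    -0.   -93.03] F along -2.8 across 0.1 z -0.7 M [-0.58  0.06 -0.01] 21.7333
t: 21.98
tool_pos: [0.5396, 0.0838, 0.0324]
ee_rot: [180.0, -0.0, -93.0]
ft_force: [0.4, -3.0, 0.2]
finger_gap: -0.0002
along 112.8 across -534.3 z 32.4 rot [ 1.7999e+02 -2.0000e-02 -9.3030e+01] F along -3.0 across -0.5 z 0.2 M [-0.8  -0.01 -0.01] 21.9833
```

```bash
python3 -m inch '[[-0.5,0,0,0,-1],[-0.3,0,0,0,-1],[0,0,0,0,-1]]'; python3 st.py
python3 -m inch '[[-0.5,0,0,0,-1],[-0.3,0,0,0,-1],[0,0,0,0,-1]]'; python3 st.py
```

```text
t: 22.23
tool_pos: [0.5394, 0.0839, 0.0324]
ee_rot: [179.9, -0.1, -93.0]
ft_force: [0.0, -5.4, 1.7]
finger_gap: -0.0001
along 113.0 across -534.0 z 32.4 rot [ 1.7994e+02 -7.0000e-02 -9.3040e+01] F along -5.3 across -0.3 z 1.7 M [-1.56 -0.02  0.01] 22.2333
t: 22.48
tool_pos: [0.5392, 0.084, 0.0324]
ee_rot: [179.9, -0.1, -93.1]
ft_force: [-0.9, -8.1, 1.4]
finger_gap: -0.0002
along 113.1 across -533.8 z 32.4 rot [ 1.7989e+02 -1.3000e-01 -9.3050e+01] F along -8.2 across 0.5 z 1.4 M [-2.32 -0.15 -0.01] 22.4833
```

The advance has stopped at 113 mm with the force building to 8 N, so the screen is against the stop. I'll back off, raise, turn and look.

```bash
python3 -m inch '[[1,0,0,0,-1],[5,0,0,0,-1],[10,0,0,0,-1],[20,0,0,0,-1],[20,0,-15,0,-1],[20,0,-25,0,-1],[20,0,-25,0,-1],[14,0,-15,0,-1],[0,0,0,0,-1]]'; python3 st.py
python3 -m inch '[[0,0,0,-0.12,-1],[0,0,0,-0.124,-1],[0,0,0,-0.124,-1],[0,0,0,-0.124,-1],[0,0,0,-0.124,-1],[0,0,0,-0.124,-1],[0,0,0,-0.124,-1],[0,0,0,-0.124,-1],[0,0,0,-0.124,-1],[0,0,0,-0.124,-1],[0,0,0,-0.124,-1],[0,0,0,-0.124,-1]]'
python3 -m inch '[[0,0,0,-0.087,-1],[0,0,0,0,-1],[0,0,0,0,-1]]'
python3 - <<'E'
from h import *
import pickle
s=ctrl.sense(); p,d=imaging.grab_frame("wrist"); cv2.imwrite("pics/w8.png",p); pickle.dump((s,p,d),open("pics/w8.pkl","wb"))
cv2.imwrite("pics/w8c.png",cv2.resize(p[130:350,0:260],None,fx=2.7,fy=2.7,interpolation=cv2.INTER_CUBIC))
E
```

```text
t: 23.23
tool_pos: [0.5363, -0.026, 0.1163]
ee_rot: [-179.5, 0.1, -93.2]
ft_force: [0.0, 0.7, 0.5]
finger_gap: -0.0002
along 3.0 across -537.0 z 116.3 rot [-1.7952e+02  1.2000e-01 -9.3150e+01] F along 0.7 across 0.0 z 0.5 M [ 0.02 -0.08  0.05] 23.2333
t: 24.23
tool_pos: [0.5339, -0.024, 0.1117]
ee_rot: [-180.0, 0.0, -7.6]
ft_force: [-0.7, 0.4, 0.7]
finger_gap: 0.0002
t: 24.48
tool_pos: [0.5339, -0.0241, 0.1119]
ee_rot: [-180.0, 0.0, -3.1]
ft_force: [0.4, 1.4, -0.7]
finger_gap: -0.0
```

View pics/w8c.png

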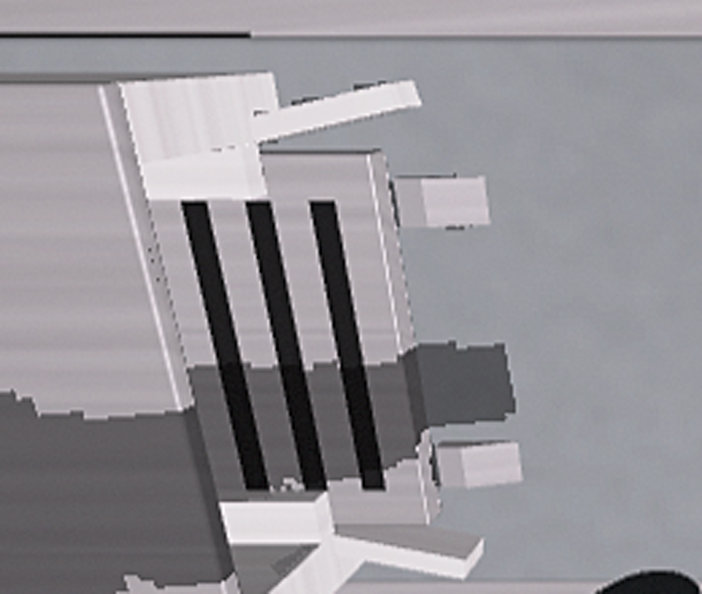

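The screen is in straight and both teeth, crop (440,200) and (480,465), stand behind its rear edge with a small gap. I'll check the numbers: tooth height, gap and squareness.

```bash
python3 - <<'E'
from h import *
import pickle
s,p,d=pickle.load(open("pics/w8.pkl","rb"));P=cloud("wrist",d,s)
th=np.radians(86.9);ex=np.array([np.cos(th),np.sin(th)]);ey=np.array([-ex[1],ex[0]])
Z=P[...,2];a=(P[...,:2]@ex)*1000;b=(P[...,:2]@ey)*1000
m=((Z>.0312)&(Z<.0345)&(a<123)&(a>98)&(abs(b+535)<45)).astype(np.uint8);m=cv2.morphologyEx(m,cv2.MORPH_OPEN,np.ones((3,3)));k,l,st,ce=cv2.connectedComponentsWithStats(m)
for i in range(1,k):
    if st[i,4]>30: print("tooth",st[i],"along",np.percentile(a[l==i],[1,99]).round(1),"across",np.percentile(b[l==i],[1,99]).round(1),"zmax",np.percentile(Z[l==i],95).round(4))
print("bed z",np.nanmedian(Z[180:230,200:260]))
for lo in range(-580,-490,12):
    q=(Z>.0362)&(Z<.041)&(b>lo)&(b<lo+12)&(a>118)&(a<145); print(lo,"rear edge",np.percentile(a[q],1).round(1) if q.sum() else None, "plate z",np.median(Z[q]).round(4) if q.sum() else None)
p,d=imaging.grab_frame("top"); cv2.imwrite("pics/top3.png",p)
E
```

```text
tooth [146 196  22  18 305] along [108.8 121. ] across [-576.8 -565.1] zmax 0.0338
tooth [161 294  20  16 264] along [107.8 121. ] across [-505.3 -493.3] zmax 0.0337
bed z 0.029463455935053978
-580 rear edge 123.3 plate z 0.0374
-568 rear edge 123.4 plate z 0.0375
-556 rear edge 123.2 plate z 0.0375
-544 rear edge 123.5 plate z 0.0375
-532 rear edge 123.4 plate z 0.0375
-520 rear edge 123.1 plate z 0.0375
-508 rear edge 123.5 plate z 0.0375
-496 rear edge 123.4 plate z 0.0374
```

View pics/top3.png

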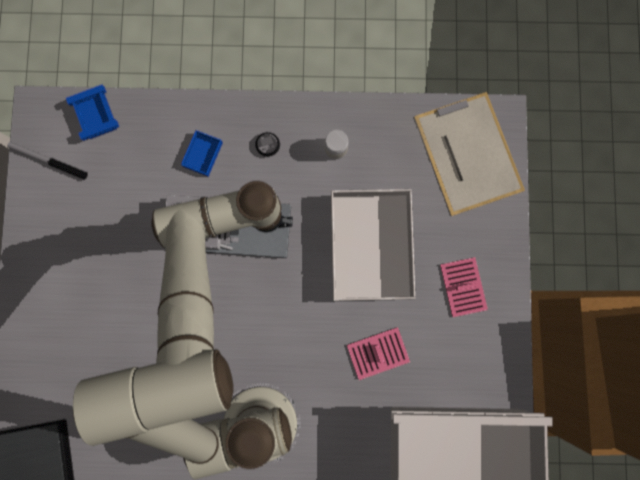

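The teeth are fully up and level with their first reading, the gap behind the rear edge is 2.3 mm (2 expected when home), and the edge is square. The dish (202,153), timer (266,144) and tin (338,143) have not moved, and the robot is clear of everything. I'm handing it in.

```bash
python3 -c "
from workcell import ctrl
print(ctrl.sense()['ft_force'],ctrl.sense()['t']); print(ctrl.finish_job())"
```

```text
[0.52271994 0.89363875 0.16780237] 24.5833
the job is handed in; nothing more can be done
None
```

I lifted the steel screen out of the tub by its fin and laid it flat on the bed. I slid it about 35 mm into the slot by the fin, let go, and pushed its rear edge with shut fingers until it met the stop. The job was handed in at 24.6 s of the 64 s allowed.

- **Home and caught:** at the stop the advance ceased and the push force rose to about 8 N. The rear edge is square to within 0.4 mm and about 2.3 mm past the teeth's upright faces (2 mm expected). Both teeth read about 4.2 mm above the bed (3.5 mm given), about as before the push.
- **Everything else:** the dish, timer and tin stand where they were. The arm stands clear with nothing in the gripper.
- **Disagreement:** two measures of the mouth's place differed by about 3 mm (bed front edge against hood edge), so I judged home by the teeth and the stop force. No check failed.

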